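# Open the grow-room air vent fully and start its fan

### The job

Open the air vent on the white fan box all the way: with the fingertips, push on the yellow face of the lever so that it slides past its half-open click to the second stop at the end of its slot, then press the green start button down fully and let it come back up. Do not pinch or grip the lever (its black half need not be touched at all), do not press the button before the vent is fully open, and leave the potted seedlings and the red bottle standing where they are.

Things in the scene. Friction and masses are not known exactly. Their poses are not given: they have to be found in the camera images.
- vent_box: fixed white fan box, grey top panel, 240 mm (x) by 260 mm (y), 90 mm high; origin at the centre of its underside, z up. The lever's slot runs along its y axis at x = 0; a metal shutter that moves with the lever uncovers the dark air opening on the -x half. A 76 mm duct collar sticks out 50 mm from the +x side. Yaw varies up to 1.2 rad either way
- push_face (a point): centre of the lever's yellow push face, 25 mm above the panel; moves with the lever; axes as the box's. The lever is an upright paddle, 40 mm along box x, 24 mm thick along box y, from 4 to 45 mm above the panel (94 to 135 mm above the bench); its -y half (12 mm) is yellow, its +y half black. Push this face towards box +y
- vent_lever (a joint): lever travel along box +y, m: 0 closed (paddle centre at box y = -45 mm), 0.045 first detent (y = 0), 0.090 second stop, the hard end (y = +45 mm). Starts at 0 to 0.006. Spring humps with crests at 0.0225 and 0.0675, each about 8 N at most; past a crest it snaps on 10 mm or so by itself; elsewhere only 1 N friction, and it stays where left, so push it right to the end
- start_button_top (a point): centre of the top of the round green push button, 28 mm across, in a black housing on the panel at box x = +75 mm, y = +20 mm; it is pressed straight down
- start_button (a joint): how far the button is pressed, m: 0 up, 0.006 fully down; spring, about 5 N when fully down, comes back by itself
- seedling_a: bystander, loose: terracotta pot with a seedling, pot 68 mm across and 62 mm high, leaves up to about 130 mm; origin at the centre of its underside, standing on the bench within 250 mm of the box's centre
- seedling_b: bystander, loose: small black pot with a seedling, pot 60 mm across and 55 mm high, leaves up to about 125 mm; origin at the centre of its underside, standing on the bench within 250 mm of the box's centre
- feed_bottle: bystander, loose: red plant-feed bottle, 56 mm across, 130 mm high; origin at the centre of its underside, standing on the bench within 250 mm of the box's centre

How it is judged:
On the way, in this order (a step that is already met when the one before it is completed fails the run):
1. the lever stands at its second stop, full open (value of joint vent_lever above 0.085 m), for 0.2 s.
2. the start button is pressed down with the vent full open (value of joint start_button above 0.0045 m and value of joint vent_lever above 0.085 m), for 0.05 s.
At the end, for the whole second after the job is handed in: The lever rests at its second stop (over 85 of 90 mm), the start button has been pressed (over 4.5 of 6 mm) after that and is back up (under 1.5 mm), and the two seedlings and the bottle stand upright within 20 mm of where they were (value of joint vent_lever above 0.085 m and velocity of joint vent_lever between -0.01 and 0.01 m/s and value of joint start_button below 0.0015 m and distance of each of seedling_a, seedling_b, feed_bottle from where it was at the start of the episode below 0.02 m and angle between each of seedling_a, seedling_b, feed_bottle's own z axis and vertical below 0.2 rad); the robot touches nothing.
It fails at once if the lever is pinched or gripped: the fingers bear on its yellow and black halves at once (over 1.5 N each) (contact force between the fingers and vent_lever_c0 above 1.5 N and contact force between the fingers and vent_lever_c1 above 1.5 N).
It fails at once if the start button is pressed (over 3 mm) before the vent is full open (value of joint start_button above 0.003 m and value of joint vent_lever below 0.08 m).
It fails at once if the terracotta pot with a seedling is lifted, tipped (over 0.35 rad) or pushed away (over 30 mm) (distance of seedling_a from where it was at the start of the episode above 0.03 m or angle between seedling_a's own z axis and vertical above 0.35 rad or height (world z) of seedling_a above 0.015 m).
It fails at once if the small black pot with a seedling is lifted, tipped (over 0.35 rad) or pushed away (over 30 mm) (distance of seedling_b from where it was at the start of the episode above 0.03 m or angle between seedling_b's own z axis and vertical above 0.35 rad or height (world z) of seedling_b above 0.015 m).
It fails at once if the red plant-feed bottle is lifted, tipped (over 0.35 rad) or pushed away (over 30 mm) (distance of feed_bottle from where it was at the start of the episode above 0.03 m or angle between feed_bottle's own z axis and vertical above 0.35 rad or height (world z) of feed_bottle above 0.015 m).
It also fails if it takes over 48 s, if anything falls off the work surface, if the arm or the gripper's body presses on something with over 40 N, if the wrist force passes 120 N, or if a joint passes its speed limit or range.

### The arm

A 6-joint arm with a two-finger parallel gripper is mounted at the origin on the work surface. World frame = base frame: x ahead of the robot, y to its left, z up, the work surface at z = 0. Lengths are in m, angles in rad, forces in N, time in s.
With the tool pointing down it reaches from about 0.35 to 0.975 m from the base axis. Payload 7.1 kg.
Tool frame: the origin (TCP) lies at the very end of the fingers, on their centre line; the grasp point (between the pads) lies 19 mm behind it (bot.hold_point_z is the distance from the TCP to the grasp point, in m); z points along the fingers, x is the direction in which the jaws open and shut, and the axes are right-handed (so a half turn about z gives the same grasp; the last joint's range is limited). The gripper opens to 88 mm and grips with 3 to 60 N. Pads are 20 mm wide; open, the fingers measure 115 mm over their backs; the gripper's body (75 mm by 178 mm) begins 61 mm behind the grasp point.
Start: joints at [1.322, 0.423, 1.63, -0, 1.089, -0.019], TCP at [0.142, 0.609, 0.223] pointing down, gripper open.
Joint ranges: [-3, 3], [-0.9, 2.11], [0.09, 2.58], [-1.31, 4.45], [0.11, 2.69], [-2.54, 2.54]. Speed limits (rad/s): [2.39, 2.39, 3.01, 3.14, 3.14, 3.14].

### API

Orientations are given as a unit quaternion [w, x, y, z].
In Python, from workcell import state, viewer, bot gives the robot as it stands.
- The arm moves only by the tool send_rows, never from a script. Its argument "rows" is one flat list of numbers, 7 for each row, row after row: the closure, from 0 (fully open) to 1 (shut), then the shift along the tool's x, y, z in m, then the turn, a rotation vector about the tool's x, y, z in degrees. In form: [grip, dx, dy, dz, wx, wy, wz, grip, dx, dy, dz, wx, wy, wz, ...]. A call has 1 to 5 rows; each row is the pose to reach, as a shift and turn from the pose measured when the call began, along the tool's axes at that moment; what a row does not reach only later rows make up. A row lasts 1/12 s, in which the tool goes at most 41.7 mm and 7.16 degrees, less where a joint would pass 70% of its speed; a pose out of reach is approached as far as the arm can. A call with a gripper value outside its range is refused whole. The fingers move at their own pace and stop on an object; "squeeze" is the grip in N (left out, the last holds). Time passes only in rows, so rows that repeat a pose let the fingers close. It gives the time, the measured TCP pose, the force and the opening at its end, in the units of the state.
- state(): the state, without advancing time (a new reading comes with each control period).
- viewer.snapshot(name): name is "scene" or "top"; returns a dict with "image" (420x560x3 uint8, blue, green, red), "depth" (420x560 float32, m along the optical axis (not along the pixel's ray), 0 where there is no reading), "fx", "fy", "cx", "cy" (pixels), "R" (3x3) and "t" (3): a world point X has camera coordinates R X + t. Camera axes: x right, y down, z forward; pixel columns grow to the right and rows downward; lengths in m; the calibration is good to about 2 mm. A picture is of the moment at which its call begins.
- bot.sign_off(): hands the job in, once; it reports no verdict.
The state is a dict: "t": time; "joints": joint angles; "joint_velocities": joint speeds; "joint_torque": joint torques, N m; "position": TCP position; "orientation": TCP orientation; "wrist_force": force on the tool from outside, world axes, zero at the start; "torque": the same for the moment, N m; "grip_width": finger opening in m.
Only numpy, scipy, OpenCV 4.12 (cv2) and the standard library are available. Lean on these libraries where they do the work, as an engineer would, in place of code of your own. Each camera call takes 0.05 s, during which the arm holds its last target. There are 200 camera calls.

## Working session

There is one attempt and no reset: what is moved stays moved. The work goes in short steps, Python scripts to look and compute and a tool call to move; the robot and the scene stay as the last step left them, time stands still between calls to the robot, and variables do not carry over. Pictures are saved under pics/ and viewed, about 8 in all and at most 12, crops included, and the job is handed in when it is done.

Besides the shell and the picture viewer there is one more tool, called after ">>>" as name(argument=value, ...), one argument or row to a line, values as JSON. send_rows: Moves the arm, as the interface text tells. Its arguments: {"type":"object","properties":{"rows":{"type":"array"},"squeeze":{"type":"number"}},"required":["rows"]}

```bash
mkdir -p pics; ls; python3 - <<'E'
from workcell import state, viewer, bot
import cv2, pickle
for n in("top","scene"):
    s=viewer.snapshot(n); cv2.imwrite(f"pics/{n}0.png",s["image"]); pickle.dump(s,open(f"{n}0.pkl","wb")); print(n,s["R"],s["t"],s["fx"])
st=state(); print(st)
E
```

```text
pics
top [[-0.02373165 -0.9996837   0.00832576]
 [-0.99728654  0.02309257 -0.06990198]
 [ 0.0696876  -0.00996206 -0.99751912]] [0.06512539 0.55796152 0.93501822] 457.9579063237705
scene [[-0.87355638  0.4866571  -0.00800709]
 [ 0.3755235   0.66342161 -0.64718921]
 [-0.30964715 -0.56836311 -0.76228736]] [ 0.46705066 -0.21003413  1.03249731] 382.4891470472478
{'t': 0.1, 'joints': array([ 1.32203890e+00,  4.23782249e-01,  1.63058130e+00, -8.49004055e-06,
        1.08858722e+00, -1.90123537e-02]), 'joint_velocities': array([ 6.91454076e-04, -1.12805841e-03, -1.48891373e-03, -6.83490435e-04,
        1.87111260e-03,  5.58484097e-05]), 'joint_torque': array([-1.85321028e-04, -5.45609200e+01, -2.74324250e+01,  6.46071509e-02,
        1.87843147e-02, -7.62971604e-05]), 'position': array([0.14219618, 0.60811143, 0.22198097]), 'orientation': array([ 4.14762151e-04,  7.83493746e-01,  6.21399300e-01, -5.37682605e-04]), 'wrist_force': array([ 0.04018465, -0.4931732 , -0.67120682]), 'torque': array([ 0.01766686, -0.00851899, -0.01616185]), 'grip_width': 0.08787993200697335}
```

View pics/top0.png

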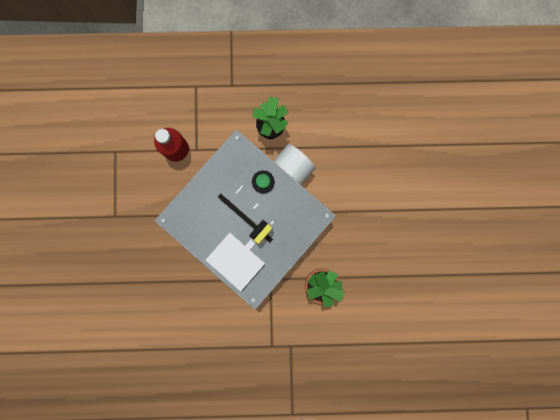

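View pics/scene0.png

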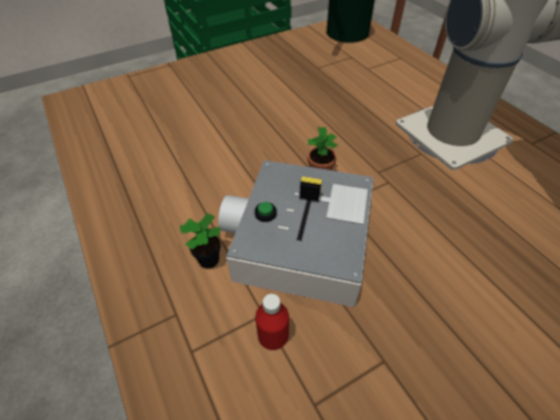

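The top view shows the lever's yellow half at about (262,233), the slot running to (220,196), and the green button at (263,181). The bottle is at (170,145), the black pot at (271,120) and the terracotta pot at (323,288). Next I measure these.

```bash
cat > h.py <<'E'
import numpy as np, cv2
def ray(s,u,v,z):
    R,t=np.array(s["R"]),np.array(s["t"]); c=-R.T@t
    d=R.T@np.array([(u-s["cx"])/s["fx"],(v-s["cy"])/s["fy"],1]); return c+d*(z-c[2])/d[2]
def pts(s,m):
    v,u=np.nonzero(m&(s["depth"]>0)); z=s["depth"][v,u]
    P=np.c_[(u-s["cx"])/s["fx"]*z,(v-s["cy"])/s["fy"]*z,z]; return (P-np.array(s["t"]))@np.array(s["R"])
def hsv(s,lo,hi): return cv2.inRange(cv2.cvtColor(s["image"],cv2.COLOR_BGR2HSV),lo,hi)>0
def biggest(m,roi=None):
    m=m.copy()
    if roi: k=np.zeros_like(m); k[roi[1]:roi[3],roi[0]:roi[2]]=1; m&=k
    n,l,st,c=cv2.connectedComponentsWithStats(m.astype(np.uint8)); i=1+st[1:,4].argmax(); return l==i,c[i],st[i,4]
E
python3 - <<'E'
import pickle; from h import *
s=pickle.load(open("top0.pkl","rb")); q=pickle.load(open("scene0.pkl","rb"))
def rep(n,m,s=s):
    P=pts(s,m); print(n,m.sum(),"med",np.median(P,0).round(3),"z5/95",np.percentile(P[:,2],[5,95]).round(3)); return P
# panel: by depth height 0.085..0.097
H=np.zeros(s["depth"].shape); ok=s["depth"]>0; H[ok]=pts(s,np.ones_like(ok))[:,2]
m,c,a=biggest((H>.08)&(H<.1),(140,115,350,320))
P=pts(s,m); r=cv2.minAreaRect(P[:,:2].astype(np.float32)*1000); print("panel",r,np.median(P[:,2]))
cn=cv2.findContours(hsv(s,(0,0,70),(180,60,255)).astype(np.uint8),0,2)[0]; k=max((x for x in cn if cv2.boundingRect(x)[1]>100 and cv2.boundingRect(x)[0]>100),key=cv2.contourArea)
print([ray(s,*p,.09)[:2].round(4) for p in cv2.boxPoints(cv2.minAreaRect(k))])
for n,z,sn in((s,"top",0),(q,"scene",0)):
    y,c,a=biggest(hsv(n,(22,120,120),(35,255,255)),(240,150,340,250)); print(z,"yellow",c,a,"ray.135",ray(n,*c,.135).round(4)); rep("",y,n)
    g,c,a=biggest(hsv(n,(55,100,50),(90,255,255)),(245,165,285,225)); print(z,"green",c,a,"ray.11",ray(n,*c,.11).round(4)); rep("",g,n)
# screws (white dots) at panel corners
for nm,roi in(("blackpot",(250,90,292,142)),("terra",(300,262,350,312)),("bottle",(150,122,192,165))):
    k=np.zeros_like(ok);k[roi[1]:roi[3],roi[0]:roi[2]]=1
    P=pts(s,k&(H>.02)); P=P[P[:,2]<.2]; print(nm,P.min(0).round(3),P.max(0).round(3),np.median(P,0).round(3))
E
```

```text
panel ((554.3341674804688, 92.20307922363281), (260.5580139160156, 290.12847900390625), 47.426597595214844) 0.09054646475908057
[array([0.5339, 0.2839]), array([0.7487, 0.0889]), array([ 0.5687, -0.1022]), array([0.3598, 0.0941])]
top yellow [262.87857143 233.41428571] 140 ray.135 [0.5034 0.074  0.135 ]
 140 med [0.504 0.074 0.135] z5/95 [0.112 0.137]
top green [262.52       180.53714286] 175 ray.11 [0.6036 0.0728 0.11  ]
 175 med [0.603 0.073 0.112] z5/95 [0.104 0.114]
scene yellow [311.2173913  179.98913043] 92 ray.135 [0.5052 0.0757 0.135 ]
 92 med [0.503 0.073 0.133] z5/95 [0.109 0.135]
scene green [264.89308176 208.30188679] 159 ray.11 [0.6061 0.0758 0.11  ]
 159 med [0.606 0.075 0.11 ] z5/95 [0.101 0.112]
blackpot [0.685 0.023 0.045] [0.764 0.096 0.119] [0.729 0.056 0.102]
terra [ 0.366 -0.073  0.048] [ 0.433 -0.004  0.132] [ 0.401 -0.036  0.106]
bottle [0.663 0.23  0.02 ] [0.718 0.285 0.134] [0.682 0.249 0.09 ]
```

>>> send_rows(
  rows=[1, -0.472, 0.453, 0, 0, 0, 119.3, 1, -0.472, 0.453, 0, 0, 0, 119.3, 1, -0.472, 0.453, 0, 0, 0, 119.3, 1, -0.472, 0.453, 0, 0, 0, 119.3, 1, -0.472, 0.453, 0, 0, 0, 119.3],
)

```text
t: 0.52
position: [0.2488, 0.4274, 0.2223]
orientation: [0.0, 0.938, 0.348, -0.0]
wrist_force: [0.7, 0.2, 0.4]
grip_width: 0.058
```

```bash
cat >> h.py <<'E'
from scipy.spatial.transform import Rotation as Ro
YAW=np.radians(-42.4); C=np.array([.535,.109])
XB=np.array([np.cos(YAW),np.sin(YAW)]); YB=np.array([-np.sin(YAW),np.cos(YAW)])
def go(bx,by,z):
    """shift/turn in tool axes to box point (bx,by), height z, tool x along box x, pointing down"""
    from workcell import state
    st=state(); w,x,y,k=st["orientation"]; R=Ro.from_quat([x,y,k,w]); p=st["position"]
    T=np.r_[C+bx*XB+by*YB,z]; Rt=Ro.from_matrix(np.c_[np.r_[XB,0],np.r_[-YB,0]*1.0,[0,0,-1]])
    b=p[:2]-C; print("t",st["t"],"pos",p.round(4),"box",np.round([b@XB,b@YB],4),"F",st["wrist_force"].round(2),"w",round(st["grip_width"],4),"j",st["joints"].round(2))
    print("shift",R.inv().apply(T-p).round(4),"turn",np.degrees((R.inv()*Rt).as_rotvec()).round(2))
E
python3 -c "
from h import *
go(0,-.087,.222)"
```

```text
t 0.5167 pos [0.2488 0.4274 0.2223] box [-0.4261  0.0421] F [0.7  0.25 0.38] w 0.058 j [ 1.02  0.23  1.91 -0.    1.    0.31]
shift [-0.0771  0.4385  0.0007] turn [6.000e-02 0.000e+00 8.311e+01]
```

>>> send_rows(
  rows=[1, -0.077, 0.438, 0, 0, 0, 83, 1, -0.077, 0.438, 0, 0, 0, 83, 1, -0.077, 0.438, 0, 0, 0, 83, 1, -0.077, 0.438, 0, 0, 0, 83, 1, -0.077, 0.438, 0, 0, 0, 83],
)

```text
t: 0.93
position: [0.355, 0.2481, 0.2226]
orientation: [0.0, 0.999, 0.043, 0.0]
wrist_force: [1.2, 0.7, -0.0]
grip_width: 0.0245
```

```bash
python3 -c "
from h import *
go(0,-.087,.222)"
```

```text
t 0.9333 pos [0.355  0.2481 0.2226] box [-0.2267 -0.0186] F [ 1.24  0.69 -0.02] w 0.0245 j [ 0.58  0.14  2.03 -0.    0.97  0.5 ]
shift [0.1036 0.213  0.0008] turn [ 4.000e-02 -3.000e-02  4.728e+01]
```

>>> send_rows(
  rows=[1, 0.104, 0.213, 0, 0, 0, 47.3, 1, 0.104, 0.213, 0, 0, 0, 47.3, 1, 0.104, 0.213, 0, 0, 0, 47.3, 1, 0.104, 0.213, 0, 0, 0, 47.3, 1, 0.104, 0.213, 0, 0, 0, 47.3],
)

```text
t: 1.35
position: [0.4616, 0.0689, 0.2228]
orientation: [0.0, 0.964, -0.267, 0.0]
wrist_force: [0.2, 0.4, 0.2]
grip_width: 0.0006
```

```bash
python3 -c "
from h import *
go(0,-.087,.222)"
```

```text
t 1.35 pos [0.4616 0.0689 0.2228] box [-0.0272 -0.0791] F [0.25 0.36 0.24] w 0.0006 j [ 0.12  0.19  1.97 -0.    0.98  0.66]
shift [0.0251 0.0131 0.0008] turn [ 0.03 -0.03 11.44]
```

>>> send_rows(
  rows=[1, 0.025, 0.013, 0, 0, 0, 11.4, 1, 0.025, 0.013, 0, 0, 0, 11.4, 1, 0.025, 0.013, 0.04, 0, 0, 11.4, 1, 0.025, 0.013, 0.06, 0, 0, 11.4, 1, 0.025, 0.013, 0.06, 0, 0, 11.4],
)

```text
t: 1.77
position: [0.4734, 0.0442, 0.1592]
orientation: [0.002, 0.932, -0.362, -0.003]
wrist_force: [-0.9, -0.5, -0.4]
grip_width: 0.0006
```

```bash
python3 - <<'E'
from h import *
from workcell import viewer
go(0,-.087,.106)
a=viewer.snapshot("top"); b=viewer.snapshot("scene")
f=lambda i,x,y:cv2.resize(i[y:y+150,x:x+200],(400,300),interpolation=cv2.INTER_CUBIC)
cv2.imwrite("pics/1.png",np.hstack([f(a["image"],150,140),f(b["image"],210,110)]))
E
```

```text
t 1.7667 pos [0.4734 0.0442 0.1592] box [-0.0019 -0.0894] F [-0.86 -0.52 -0.39] w 0.0006 j [ 0.07  0.3   2.   -0.    0.85  0.81]
shift [ 0.0021 -0.0027  0.0532] turn [ 0.34  0.26 -0.01]
```

View pics/1.png

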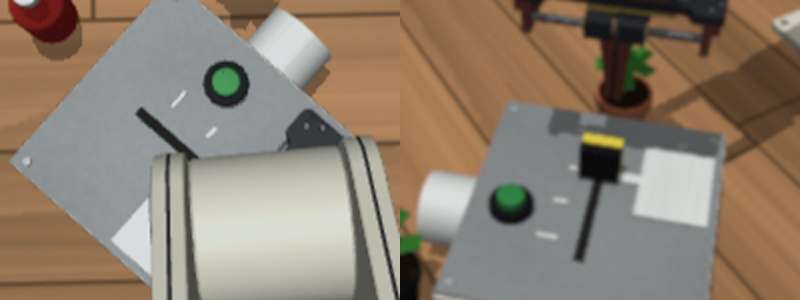

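The scene crop (right) shows the closed fingers at about (612,75), behind the lever's yellow side at (602,140) and clear of the terracotta pot. Now I descend.

>>> send_rows(
  rows=[1, 0.002, -0.002, 0.025, 0, 0, 0, 1, 0.002, -0.002, 0.05, 0, 0, 0, 1, 0.002, -0.002, 0.053, 0, 0, 0, 1, 0.002, -0.012, 0.053, 0, 0, 0, 1, 0.002, -0.022, 0.053, 0, 0, 0],
)

```text
t: 2.28
position: [0.4934, 0.0603, 0.111]
orientation: [0.0, 0.932, -0.362, -0.0]
wrist_force: [-0.8, 0.4, -2.0]
grip_width: 0.0008
```

```bash
python3 -c "
from h import *
go(0,-.062,.106)"
```

```text
t 2.2833 pos [0.4934 0.0603 0.111 ] box [ 0.0021 -0.0641] F [-0.76  0.4  -1.95] w 0.0008 j [ 0.1   0.41  1.98 -0.    0.75  0.84]
shift [-0.0021 -0.0021  0.005 ] turn [ 0.05 -0.01  0.01]
```

>>> send_rows(
  rows=[1, -0.002, -0.01, 0.003, 0, 0, 0, 1, -0.002, -0.018, 0.003, 0, 0, 0, 1, -0.002, -0.026, 0.003, 0, 0, 0, 1, -0.002, -0.034, 0.003, 0, 0, 0, 1, -0.002, -0.042, 0.003, 0, 0, 0],
)

```text
t: 2.7
position: [0.5213, 0.0935, 0.1088]
orientation: [0.0, 0.932, -0.361, 0.0]
wrist_force: [-1.1, -1.5, 0.9]
grip_width: 0.0002
```

```bash
python3 -c "
from h import *
go(0,.025,.108)"
```

```text
t 2.7 pos [0.5213 0.0935 0.1088] box [ 0.0003 -0.0207] F [-1.15 -1.47  0.86] w 0.0002 j [ 0.16  0.45  1.92 -0.    0.77  0.9 ]
shift [-0.0003 -0.0457  0.0008] turn [-0.01 -0.06  0.03]
```

>>> send_rows(
  rows=[1, 0, -0.01, 0, 0, 0, 0, 1, 0, -0.019, 0, 0, 0, 0, 1, 0, -0.028, 0, 0, 0, 0, 1, 0, -0.036, 0, 0, 0, 0, 1, 0, -0.042, 0, 0, 0, 0],
)

```text
t: 3.12
position: [0.5493, 0.1245, 0.1089]
orientation: [0.001, 0.933, -0.361, -0.0]
wrist_force: [-16.2, -30.4, 24.1]
grip_width: 0.0009
```

>>> send_rows(
  rows=[1, 0, -0.003, 0, 0, 0, 0, 1, 0, -0.005, 0, 0, 0, 0, 1, 0, -0.006, 0, 0, 0, 0, 1, 0, -0.007, 0, 0, 0, 0, 1, 0, -0.007, 0, 0, 0, 0],
)

```text
t: 3.53
position: [0.5491, 0.1245, 0.109]
orientation: [0.008, 0.933, -0.36, -0.004]
wrist_force: [-17.9, -29.8, 23.2]
grip_width: 0.0003
```

```bash
python3 -c "
from h import *
go(0,.025,.108)"
```

```text
t 3.5333 pos [0.5491 0.1245 0.109 ] box [-0.      0.0209] F [-17.94 -29.79  23.24] w 0.0003 j [ 0.21  0.5   1.83 -0.01  0.83  0.95]
shift [ 0.     -0.0041  0.0009] turn [0.97 0.11 0.18]
```

Firm resistance (~35 N) at box y = 21 mm, close to the expected hard end at 23 mm. I back off, lift and look.

>>> send_rows(
  rows=[1, 0, 0.008, 0, 0, 0, 0, 1, 0, 0.02, 0, 0, 0, 0, 1, 0, 0.03, -0.01, 0, 0, 0, 1, 0, 0.035, -0.045, 0, 0, 0, 1, 0, 0.035, -0.085, 0, 0, 0],
)

```text
t: 3.95
position: [0.5241, 0.0989, 0.1932]
orientation: [0.009, 0.933, -0.36, -0.007]
wrist_force: [0.9, -0.0, 0.3]
grip_width: 0.0005
```

>>> send_rows(
  rows=[1, 0, 0.04, -0.02, 0, 0, 0, 1, 0, 0.08, -0.02, 0, 0, 0, 1, 0, 0.11, -0.02, 0, 0, 0, 1, 0, 0.13, -0.02, 0, 0, 0, 1, 0, 0.13, -0.02, 0, 0, 0],
)

```text
t: 4.37
position: [0.4346, 0.0015, 0.2161]
orientation: [0.009, 0.932, -0.361, -0.007]
wrist_force: [-0.2, -0.6, 0.5]
grip_width: 0.0005
```

```bash
python3 - <<'E'
from h import *
from workcell import viewer
go(.075,.02,.16)
a=viewer.snapshot("top"); b=viewer.snapshot("scene")
f=lambda i,x,y:cv2.resize(i[y:y+150,x:x+200],(400,300),interpolation=cv2.INTER_CUBIC)
cv2.imwrite("pics/2.png",np.hstack([f(a["image"],150,120),f(b["image"],210,150)]))
for n,r1,r2 in((a,(190,170,290,260),(245,165,285,205)),(b,(270,160,340,260),(245,190,285,225))):
  for nm,lo,hi,roi,z in(("yel",(22,120,120),(35,255,255),r1,.135),("grn",(55,100,50),(90,255,255),r2,.112)):
    m=hsv(n,lo,hi)
    try: y,c,A=biggest(m,roi)
    except Exception as e: print(nm,"none"); continue
    p=ray(n,*c,z); d=p[:2]-C; P=pts(n,y); print(nm,c.round(1),A,p.round(4),"box",np.round([d@XB,d@YB],4),"depth med",np.median(P,0).round(4))
g,c,_=biggest(hsv(b,(55,100,50),(90,255,255)),(245,190,285,225))
P=pts(b,cv2.dilate(g.astype(np.uint8),np.ones((13,13)))>0); d=P[:,:2]-np.array([.604,.0735]); r=np.hypot(*d.T)
for lo in range(0,30,3): k=(r*1000>=lo)&(r*1000<lo+3); print(lo,k.sum(),np.percentile(P[k,2],[10,50,90]).round(4) if k.any() else "")
E
```

```text
t 4.3667 pos [0.4346 0.0015 0.2161] box [-0.0016 -0.1471] F [-0.22 -0.58  0.51] w 0.0005 j [-0.02  0.16  2.03 -0.01  0.98  0.73]
shift [ 0.0771 -0.1682  0.0521] turn [1.2  0.36 0.03]
yel [227.6 202.6] 141 [0.5613 0.1373 0.135 ] box [0.0003 0.0386] depth med [0.5608 0.1372 0.1351]
grn [262.5 180.5] 175 [0.6033 0.0728 0.112 ] box [0.0749 0.0193] depth med [0.6031 0.0723 0.1122]
yel [302.7 213.5] 118 [0.5627 0.1389 0.135 ] box [0.0003 0.0407] depth med [0.5611 0.1365 0.1331]
grn [264.8 208.4] 163 [0.607  0.0775 0.112 ] box [0.0745 0.0253] depth med [0.6061 0.0747 0.1095]
0 4 [0.109  0.1092 0.1102]
3 23 [0.1085 0.1097 0.1114]
6 27 [0.1095 0.1105 0.1117]
9 55 [0.1036 0.1093 0.1108]
12 79 [0.0994 0.105  0.1099]
15 42 [0.0991 0.1001 0.1014]
18 107 [0.0887 0.0987 0.1009]
21 65 [0.0879 0.0958 0.1009]
24 26 [0.0872 0.0883 0.0895]
27 17 [0.0869 0.0877 0.0894]
```

View pics/2.png

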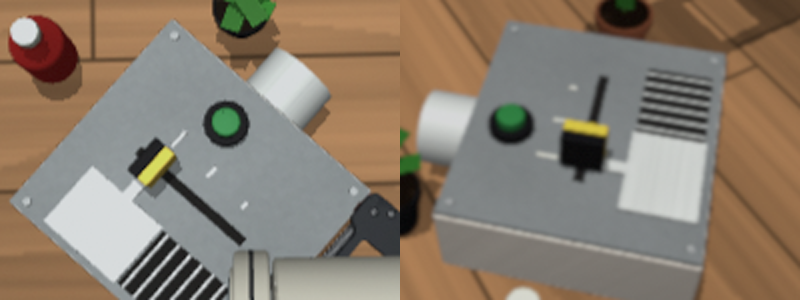

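The crops show the shutter fully open, with the lever at the far end of its slot: yellow at about (157,165) left and (585,128) right. The yellow centre is at box y ≈ +39 mm, as it should be for 90 mm of travel. Next is the button.

>>> send_rows(
  rows=[1, 0.077, -0.168, 0, 1.2, 0.36, 0, 1, 0.077, -0.168, 0, 1.2, 0.36, 0, 1, 0.077, -0.168, 0, 1.2, 0.36, 0, 1, 0.077, -0.168, 0, 1.2, 0.36, 0, 1, 0.077, -0.168, 0, 1.2, 0.36, 0],
)

```text
t: 4.88
position: [0.6132, 0.0789, 0.2124]
orientation: [-0.002, 0.933, -0.36, 0.003]
wrist_force: [-0.6, -0.7, 0.3]
grip_width: 0.0003
```

```bash
python3 -c "
from h import *
go(.075,.02,.12)"
```

```text
t 4.8833 pos [0.6132 0.0789 0.2124] box [0.0781 0.0305] F [-0.61 -0.69  0.26] w 0.0003 j [0.11 0.42 1.66 0.   1.06 0.84]
shift [-0.0034  0.011   0.0923] turn [-0.31 -0.19  0.17]
```

>>> send_rows(
  rows=[1, -0.003, 0.011, 0.02, -0.3, 0, 0, 1, -0.003, 0.011, 0.05, -0.3, 0, 0, 1, -0.003, 0.011, 0.075, -0.3, 0, 0, 1, -0.003, 0.011, 0.088, -0.3, 0, 0, 1, -0.003, 0.011, 0.088, -0.3, 0, 0],
)

```text
t: 5.3
position: [0.6028, 0.074, 0.1208]
orientation: [0.002, 0.933, -0.36, -0.001]
wrist_force: [-1.2, 0.3, -0.6]
grip_width: 0.001
```

```bash
python3 -c "
from h import *
go(.075,.02,.106)"
```

```text
t 5.3 pos [0.6028 0.074  0.1208] box [0.0737 0.0199] F [-1.18  0.33 -0.59] w 0.001 j [ 0.1   0.53  1.73 -0.    0.88  0.84]
shift [ 0.0013 -0.0002  0.0148] turn [0.2  0.03 0.23]
```

>>> send_rows(
  rows=[1, 0.001, 0, 0.006, 0, 0, 0, 1, 0.001, 0, 0.01, 0, 0, 0, 1, 0.001, 0, 0.013, 0, 0, 0, 1, 0.001, 0, 0.015, 0, 0, 0, 1, 0.001, 0, 0.016, 0, 0, 0],
)

```text
t: 5.72
position: [0.6047, 0.0739, 0.1062]
orientation: [0.001, 0.933, -0.36, 0.0]
wrist_force: [-2.8, 2.8, 14.0]
grip_width: 0.0001
```

```bash
python3 -c "
from h import *
go(.075,.02,.104)"
```

```text
t 5.7167 pos [0.6047 0.0739 0.1062] box [0.0751 0.021 ] F [-2.84  2.79 14.03] w 0.0001 j [ 0.1   0.55  1.74 -0.    0.85  0.84]
shift [-0.0001  0.001   0.0022] turn [ 0.05 -0.05  0.22]
```

14 N at z = 0.106 is well over the 5 N spring, so the button is at its bottom stop. I hold with slightly more press, then retreat.

>>> send_rows(
  rows=[1, 0, 0, 0.002, 0, 0, 0, 1, 0, 0, 0.002, 0, 0, 0, 1, 0, 0, 0.002, 0, 0, 0, 1, 0, 0, -0.01, 0, 0, 0, 1, 0, 0, -0.04, 0, 0, 0],
)

```text
t: 6.13
position: [0.6023, 0.0734, 0.1442]
orientation: [0.002, 0.933, -0.36, -0.002]
wrist_force: [0.4, -0.3, -1.0]
grip_width: 0.0005
```

>>> send_rows(
  rows=[1, 0, 0, -0.04, 0, 0, 0, 1, 0, 0.03, -0.06, 0, 0, 0, 1, 0, 0.07, -0.06, 0, 0, 0, 1, 0, 0.11, -0.06, 0, 0, 0, 1, 0, 0.15, -0.06, 0, 0, 0],
)

```text
t: 6.55
position: [0.501, -0.0387, 0.2062]
orientation: [0.002, 0.933, -0.359, -0.001]
wrist_force: [0.6, -0.9, 0.3]
grip_width: 0.0005
```

>>> send_rows(
  rows=[1, 0, 0.02, -0.02, 0, 0, 0, 1, 0, 0.04, -0.04, 0, 0, 0, 1, 0, 0.04, -0.04, 0, 0, 0, 1, 0, 0.04, -0.04, 0, 0, 0, 1, 0, 0.04, -0.04, 0, 0, 0],
)

```text
t: 6.97
position: [0.4746, -0.0682, 0.2466]
orientation: [0.002, 0.933, -0.36, -0.001]
wrist_force: [0.4, 0.5, -0.4]
grip_width: 0.0005
```

```bash
python3 - <<'E'
from h import *
from workcell import viewer
import pickle
go(.075,.02,.16)
a=viewer.snapshot("top"); b=viewer.snapshot("scene"); a0=pickle.load(open("top0.pkl","rb"))
f=lambda i,x,y,w,h:cv2.resize(i[y:y+h,x:x+w],(400,300),interpolation=cv2.INTER_CUBIC)
cv2.imwrite("pics/3.png",np.hstack([f(a["image"],140,80,280,210),f(b["image"],170,120,280,210)]))
for nm,lo,hi,roi,z in(("yel",(22,120,120),(35,255,255),(190,170,290,260),.135),("grn",(55,100,50),(90,255,255),(245,165,285,205),.112)):
    y,c,A=biggest(hsv(a,lo,hi),roi); p=ray(a,*c,z); d=p[:2]-C; print(nm,A,p.round(4),"box",np.round([d@XB,d@YB],4),"depth z",np.median(pts(a,y)[:,2]).round(4))
for nm,roi,lo,hi in(("bottle",(150,122,192,165),(170,100,40),(180,255,255)),("black",(245,90,295,142),(40,80,30),(80,255,255)),("terra",(295,255,355,315),(40,80,30),(80,255,255))):
    print(nm,[biggest(hsv(s,lo,hi),roi)[1:] for s in(a0,a)])
E
```

```text
t 6.9667 pos [ 0.4746 -0.0682  0.2466] box [ 0.0749 -0.1715] F [ 0.38  0.54 -0.41] w 0.0005 j [-0.17  0.18  1.92 -0.    1.05  0.57]
shift [ 0.0009 -0.1919  0.0858] turn [ 0.24 -0.01  0.25]
yel 141 [0.5613 0.1373 0.135 ] box [0.0003 0.0386] depth z 0.1349
grn 176 [0.6034 0.0728 0.112 ] box [0.0749 0.0194] depth z 0.1119
bottle [(array([180.5, 149.5]), np.int32(2)), (array([181., 153.]), np.int32(1))]
black [(array([270.81625442, 116.50176678]), np.int32(849)), (array([270.80424528, 116.5       ]), np.int32(848))]
terra [(array([325.13377193, 287.5997807 ]), np.int32(912)), (array([311.11940299, 293.97014925]), np.int32(67))]
```

View pics/3.png

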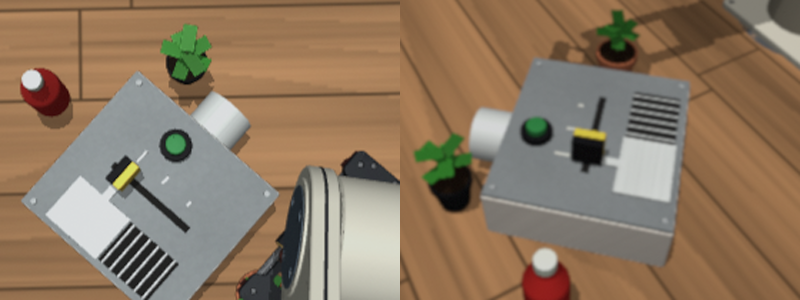

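The final picture shows the lever at its end stop, yellow at (125,177) left. The button is back up at z 0.112. Both seedlings and the bottle are upright in place: the terracotta pot at (618,48) right, the bottle at (45,92) left. The arm is clear, so I hand in.

```bash
python3 -c "
from workcell import bot
print(bot.sign_off())"
```

```text
the job is handed in; nothing more can be done
None
```

The vent is fully open, the start button was pressed after that and came back up, and I handed the job in at about 7 s on the robot's clock. No verdict was reported.

**Lever:** I pushed only on the yellow face with the closed fingertips, past both humps to the hard end, where it resisted with about 35 N. The last picture puts the yellow half at box y = +38.6 mm, against +39 mm expected at 90 mm of travel. It was in the same place before and after the button press.

**Button:** I pressed it about 6 mm, to 14 N, which is well over its 5 N spring. Its top then measured z = 0.112 m again, the same as before the press.

**Bystanders:**
- **Black pot:** its leaves moved less than 0.1 px between the first and last top views.
- **Terracotta pot:** the arm partly hid it in the last top view, so that comparison (a shift of about 14 px) means nothing. The scene view shows it upright in place.
- **Bottle:** my colour mask failed on it (1–2 px), so I checked it only by eye in both views, and it looked upright and unmoved.

At hand-in the arm was clear of everything, with the wrist force under 1 N.

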